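# Hang the tipping tub in its stand and empty it with the lever

### The job

Hang the loaded yellow tub by its side pins in the notches of the blue stand, white patch towards the green crate, and let go of it. Then take its red lever and tip the tub so that all three wooden dowels fall into the crate, and bring it back upright, still hanging in both notches. Keep the dowels in the tub until it is tipped with the lever, and do not disturb the other things on the bench.

Things in the scene. Friction and masses are not known exactly. Their poses are not given: they have to be found in the camera images.
- tub: Loose yellow open tub, one rigid 420 g piece with its dark cradle, side pins and lever. Body 60 (x) by 80 (y; 86 over the side straps) by 90 mm high, walls 4, inner floor 10 mm up. Origin: centre of the underside, z up. +x is the front, over which it pours, with a white patch. The flat front and back faces, 60 mm apart, are clear for gripping. Starts upright on the bench, loaded.
- tub_pivot (a point): Middle of the axis of the tub's two round pins (12 mm diameter), 60 mm above the underside, midway between front and back. The pins stand out of the tub's +y and -y sides, to 82 and 78 mm from the middle. The weight lies below the pins: hung by them, the tub stays upright and swings back when let go. Axes as the tub's.
- tub_inside (a point): Middle of the load space of the tub, 40 mm above the underside.
- tub_front (a point): Middle of the tub's front rim (30 mm forward, 90 mm up from the underside).
- lever: The lever, rigid with the tub, axes alike. Origin on the pins' axis, 79 mm to the tub's +y. Hub 24 mm across, 12 thick; a straight 12 mm bar rises from it, leaning 0.6 rad back from vertical (to the tub's -x); at its end, 95 mm off the axis, a round red handle of 18 mm diameter points outward to +y. Moving the handle forward over the top, to the tub's +x, tips the tub: under 3 N.
- lever_grip (a point): Middle of the red handle, which lies along the tub's y and reaches from 84 to 128 mm from the tub's middle. In the tub's frame 54 mm back, 106 mm to +y, 138 mm above the underside.
- stand: Fixed stand. Origin on the bench midway between its two blue posts; +x points to the crate, y from post to post. Posts 40 mm (x) by 16, standing 50 to 66 mm either side of the middle, 204 mm high. Each has a notch open at the top: a slot 16 mm wide with its floor 159 mm up, widening from 181 mm up into a V about 45 mm wide. Feet 12 mm high reach 72 mm to -x.
- stand_pivot (a point): Where point tub_pivot lies when both pins rest in the notches: midway between the posts, 165 mm above the bench. The hung tub has about 6 mm play to either side.
- crate: Green open crate fixed on the bench in front of the stand, 150 by 150 by 60 mm high, walls 6 mm. Origin: centre of its underside.
- dowel0: Round wooden dowel off-cut, 24 mm diameter, 62 mm long (its y), 18 g, lying across the tub (along the tub's y). Origin at its centre. It rolls out once the tub is tipped past about 1.7 rad; 2.1 rad empties it surely.
- dowel1: Round wooden dowel off-cut, 24 mm diameter, 62 mm long (its y), 18 g, lying across the tub (along the tub's y). Origin at its centre. It rolls out once the tub is tipped past about 1.7 rad; 2.1 rad empties it surely.
- dowel2: Round wooden dowel off-cut, 24 mm diameter, 62 mm long (its y), 18 g, lying across the tub (along the tub's y). Origin at its centre. It rolls out once the tub is tipped past about 1.7 rad; 2.1 rad empties it surely.
- paint_can: Bystander: blue-labelled can, 72 mm diameter, 90 mm high. Origin under its centre.
- glue_bottle: Bystander: white glue bottle, 52 mm diameter, 130 mm high. Origin under its centre.
- offcuts: Bystander: two timber off-cuts one on the other, 90 by 160 by 76 mm high. Origin under its centre.
- tape_roll: Bystander: grey roll of tape lying flat, 90 mm diameter, 25 mm high. Origin under its centre.
- screw_jar: Bystander: glass jar with a steel lid, 60 mm diameter, 70 mm high. Origin under its centre.
There are look-alikes about, which are no part of the job. Of the things that look like the crate, the larger one is meant.

How it is judged:
By the outcome, as a careful person would: the job done as asked, in the order asked, and still so for the second after the job is handed in, with the robot touching nothing.
It also fails if it takes over 64 s, if anything falls off the work surface, if the arm or the gripper's body presses on something with over 40 N, if the wrist force passes 120 N, or if a joint passes its speed limit or range.

### The arm

A 6-joint arm with a two-finger parallel gripper is mounted at the origin on the work surface. World frame = base frame: x ahead of the robot, y to its left, z up, the work surface at z = 0. Lengths are in mm, angles in rad, forces in N, time in s.
With the tool pointing down it reaches from about 350 to 875 mm from the base axis. Payload 4.2 kg.
Tool frame: the origin (TCP) lies midway between the tips of the shut fingers; the grasp point (between the pads) lies 19 mm behind it; x points along the fingers, y is the direction in which the jaws open and shut, and the axes are right-handed (so a half turn about x gives the same grasp; the last joint's range is limited). The gripper opens to 85 mm and grips with 20 to 120 N. Pads are 22 mm wide; open, the fingers measure 114 mm over their backs; the gripper's body (76 mm by 85 mm) begins 54 mm behind the grasp point. The pads swing forward as they close: fully open they stand 13 mm farther back than shut.
Start: joints at [-0.873, 0.385, 0.008, 0, -1.194, -0.259], TCP at [265.545, -565.76, 231.312] pointing down, gripper open.
Joint ranges: [-3.14, 3.14], [-1.21, 2.06], [-1.07, 1.41], [-3.16, 2.05], [-2.99, -0.16], [-3.1, 3.1]. Speed limits (rad/s): [2.79, 2.79, 3.14, 3.14, 3.14, 3.14].

### API

Orientations are given as a unit quaternion [x, y, z, w].
In Python, from bench import readout, imaging, arm gives the robot as it stands.
- The arm moves only by the tool arm_command, never from a script. Its argument "increments" is a list of rows, each a list of 3 entries, a list of its own where there are three numbers: the turn, a rotation vector about the world's x, y, z in degrees, then the shift along the world's x, y, z in mm, then the closure, from 0 (fully open) to 1 (shut). In form: [[[ax, ay, az], [tx, ty, tz], fingers], ...]. A call has exactly 5 rows; each row is the pose to reach, as a shift and turn from the pose measured when the call began; what a row does not reach only later rows make up. A row lasts 1/10 s, in which the tool goes at most 50 mm and 8.59 degrees, less where a joint would pass 70% of its speed; a pose out of reach is approached as far as the arm can. A call with a gripper value outside its range is refused whole. The fingers move at their own pace and stop on an object; the grip force is fixed at half the most. Time passes only in rows, so rows that repeat a pose let the fingers close, or fill a call up. It gives the time, the measured TCP pose, the force and the opening at its end, in the units of the state.
- readout.read_state(): the state, without advancing time (a new reading comes with each control period).
- imaging.get_image(name): name is "scene" or "top" or "wrist"; returns (picture, depth): 400x640x3 uint8, blue, green, red; 400x640 float32, mm along the optical axis (not along the pixel's ray), 0 where there is no reading.
- imaging.camera_info(name): a dict with "vfov" (degrees; the focal length in pixels is half the picture's height over the tangent of half this angle, whatever the lens; pixels are square), "cx", "cy" (the principal point, pixels), "eye" and "rotation" of the camera in the world; the wrist camera has in their place "T_tool_cam" (4x4, takes a point from camera to tool coordinates, whose origin is the TCP and whose axes are the tool frame's). Camera axes: x right, y down, z forward; pixel columns grow to the right and rows downward; lengths in mm; the calibration is good to about 2 mm. A picture is of the moment at which its call begins: read the wrist's pose just before it. camera_info takes no time and is no camera call.
- arm.job_done(): hands the job in, once; it reports no verdict.
The state is a dict: "clock": time; "joints": joint angles; "joint_vel": joint speeds; "joint_efforts": joint torques, N m; "position": TCP position; "ee_rot": TCP orientation; "contact_force": force on the tool from outside, world axes, zero at the start; "wrist_torque": the same for the moment, N m; "gripper_width": finger opening in mm.
Only numpy, scipy, OpenCV 4.12 (cv2) and the standard library are available. Lean on these libraries where they do the work, as an engineer would, in place of code of your own. Each camera call takes 0.05 s, during which the arm holds its last target. There are 200 camera calls.

## Working session

There is one attempt and no reset: what is moved stays moved. The work goes in short steps, Python scripts to look and compute and a tool call to move; the robot and the scene stay as the last step left them, time stands still between calls to the robot, and variables do not carry over. Pictures are saved under pics/ and viewed, about 8 in all and at most 12, crops included, and the job is handed in when it is done.

Besides the shell and the picture viewer there is one more tool, called after ">>>" as name([rows], argument=value, ...), one row to a line, values as JSON. arm_command: Moves the arm, as the interface text tells. Its arguments: {"type":"object","properties":{"increments":{"type":"array","items":{"type":"array"}}},"required":["increments"]}

```bash
ls; mkdir -p pics; cat > h.py <<'E'
import numpy as np, cv2
from bench import readout, imaging, arm
from scipy.spatial.transform import Rotation as R
def cam(n):
    s=readout.read_state(); i=imaging.camera_info(n); im,d=imaging.get_image(n)
    f=200/np.tan(np.radians(i['vfov'])/2)
    if n=='wrist':
        T=np.eye(4);T[:3,:3]=R.from_quat(s['ee_rot']).as_matrix();T[:3,3]=s['position'];T=T@np.array(i['T_tool_cam'])
        M,e=T[:3,:3],T[:3,3]
    else: M,e=np.array(i['rotation']),np.array(i['eye'])
    return im,d,f,i['cx'],i['cy'],M,e
def pts(c):
    im,d,f,cx,cy,M,e=c
    v,u=np.mgrid[:400,:640]
    P=np.stack([(u-cx)/f*d,(v-cy)/f*d,d],-1)@M.T+e
    P[d==0]=np.nan
    return P
def ray(c,u,v,z):
    im,d,f,cx,cy,M,e=c
    r=M@np.array([(u-cx)/f,(v-cy)/f,1]); return e+r*(z-e[2])/r[2]
def save(c,n): cv2.imwrite('pics/'+n,c[0])
E
python3 - <<'E'
from h import *
import pickle
for n in('scene','top'):
    c=cam(n);save(c,n+'0.png');pickle.dump(c,open(n+'0.pkl','wb'));print(imaging.camera_info(n))
print(imaging.camera_info('wrist'));print(readout.read_state())
E
```

```text
pics
{'vfov': 51.80840266474467, 'cx': 322.7017821976401, 'cy': 191.05296966961163, 'eye': array([1122.82415429,  541.65484168,  996.64703095]), 'rotation': array([ 0.37188782,  0.86312098, -0.30977729, -0.14408211])}
{'vfov': 42.18439377112866, 'cx': 314.09541849571946, 'cy': 197.99352014917875, 'eye': array([ 497.46208603,   29.21161556, 1506.84018353]), 'rotation': array([ 0.7153197 , -0.6981083 ,  0.01486027, -0.02723419])}
{'vfov': 60.669827399427184, 'cx': 318.89782597469235, 'cy': 203.3679223634403, 'T_tool_cam': array([[ 2.65597812e-04, -3.20523333e-01,  9.47240583e-01,
        -1.42081290e+02],
       [ 9.99999913e-01,  3.91138834e-04, -1.48039124e-04,
        -3.72387636e-01],
       [-3.23052584e-04,  9.47240540e-01,  3.20523409e-01,
        -8.16092882e+01],
       [ 0.00000000e+00,  0.00000000e+00,  0.00000000e+00,
         1.00000000e+00]])}
{'clock': 0.1, 'joints': array([-8.73393387e-01,  3.85486935e-01,  6.71444202e-03, -3.99502379e-04,
       -1.19402382e+00, -2.58619957e-01]), 'joint_vel': array([ 0.00022304, -0.00280534,  0.00193529,  0.00375325,  0.00079133,
       -0.00034829]), 'joint_efforts': array([-1.13328788e-03, -3.93319380e+01,  1.88928062e+01,  4.19799775e+00,
       -2.62337395e-03,  7.36330890e-06]), 'position': array([ 265.30451818, -565.29458379,  230.31305976]), 'ee_rot': array([-0.15315254,  0.69037716,  0.15452902,  0.68995975]), 'contact_force': array([-0.5912516 , -0.16136666,  0.53824314]), 'wrist_torque': array([-0.00466576, -0.01436593, -0.00158414]), 'gripper_width': 85.32084175777814}
```

View pics/scene0.png

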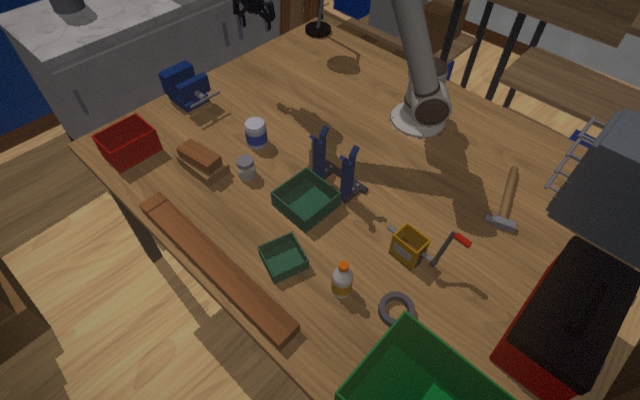

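View pics/top0.png

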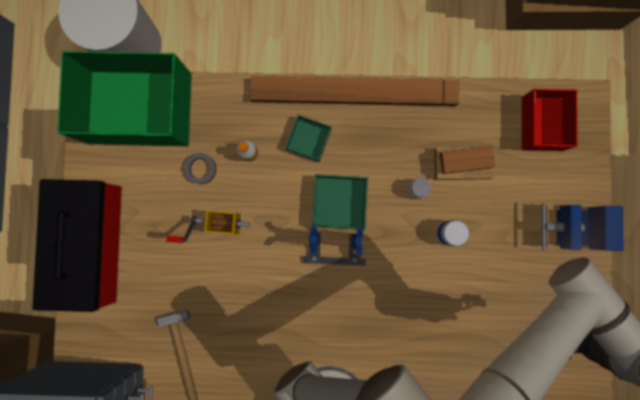

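The top view shows the tub at about (222,222) with its red handle at (175,239), the stand posts at (314,245) and (357,245), and the crate at (340,203). Image up is +x and left is +y, so the tub is already facing roughly the right way.

```bash
sed -i "s/M,e=np.array(i\['rotation'\]),np.array(i\['eye'\])/M,e=R.from_quat(i['rotation']).as_matrix(),np.array(i['eye'])/" h.py
python3 - <<'E'
from h import *
import pickle
for n in('scene','top'):
    c=list(pickle.load(open(n+'0.pkl','rb')))
    c[5]=R.from_quat(imaging.camera_info(n)['rotation']).as_matrix()
    pickle.dump(c,open(n+'0.pkl','wb'))
    P=pts(c);hsv=cv2.cvtColor(c[0],cv2.COLOR_BGR2HSV)
    print(n,'bench z',np.nanmedian(P[300:320,230:260,2]) if n=='top' else np.nanmedian(P[100:110,330:360,2]))
    def rep(nm,lo,hi,box,z0,z1):
        m=cv2.inRange(hsv,lo,hi)>0; b=np.zeros_like(m);u0,v0,u1,v1=box;b[v0:v1,u0:u1]=1;m&=b
        Q=P[m];Q=Q[~np.isnan(Q[:,0])];Q=Q[(Q[:,2]>z0)&(Q[:,2]<z1)]
        if len(Q)<3: print(nm,m.sum(),'few');return
        r=cv2.minAreaRect(Q[:,:2].astype(np.float32))
        print(nm,m.sum(),len(Q),'z',np.percentile(Q[:,2],[2,50,98]).round(),'mean',Q.mean(0).round(1),'ext',Q[:,:2].min(0).round(),Q[:,:2].max(0).round(),'rect',np.round(r[0],1),np.round(r[1],1),round(r[2],1))
    bx=dict(top=dict(t=(195,200,245,245),h=(160,225,190,250),s=(300,220,370,270),c=(305,170,375,232)),scene=dict(t=(380,215,440,275),h=(450,225,475,250),s=(305,120,372,205),c=(265,165,345,232)))[n]
    rep('tubrim',(20,100,60),(35,255,255),bx['t'],80,100)
    rep('handle',(0,150,60),(8,255,255),bx['h'],100,170)
    rep('standtop',(105,80,20),(130,255,255),bx['s'],190,215)
    rep('standall',(105,80,20),(130,255,255),bx['s'],20,215)
    rep('craterim',(60,50,20),(95,255,255),bx['c'],50,70)
E
```

```text
scene bench z -2.1055940773217117
tubrim 665 221 z [81. 88. 92.] mean [512.1 313.3  87.2] ext [479. 273.] [543. 354.] rect [510.8 313.4] [80.2 63.6] 87.5
handle 123 116 z [139. 144. 149.] mean [465.9 422.5 144.1] ext [454. 400.] [473. 443.] rect [463.3 421.7] [43.  19.3] 89.3
standtop 628 97 z [190. 198. 203.] mean [467.9   2.7 196.7] ext [438. -69.] [504.  62.] rect [470.8  -3.6] [131.1  63.6] 89.0
standall 628 621 z [ 29. 125. 201.] mean [472.8   4.8 124.2] ext [438. -69.] [504.  64.] rect [470.7  -2.8] [133.8  63.7] 89.1
craterim 1386 286 z [52. 58. 61.] mean [577.9  -4.5  57.6] ext [500. -90.] [653.  63.] rect [576.  -13.2] [151.4 151.3] 88.1
top bench z 0.8464896427155963
tubrim 329 145 z [83. 90. 96.] mean [506.4 311.8  90.1] ext [480. 269.] [540. 352.] rect [510.3 311.1] [80.9 58. ] 86.8
handle 107 105 z [138. 146. 152.] mean [462.8 419.8 146.1] ext [454. 398.] [472. 442.] rect [462.6 419.7] [43.4 16.3] 86.6
standtop 395 160 z [190. 199. 207.] mean [466.4   0.6 198.5] ext [437. -69.] [502.  60.] rect [469.5  -4.4] [128.3  63.3] 88.9
standall 395 357 z [ 48. 188. 206.] mean [468.5  -6.4 174.4] ext [437. -70.] [502.  60.] rect [469.4  -5.2] [130.   63.3] 88.9
craterim 2616 208 z [51. 60. 66.] mean [557.6   5.4  59.6] ext [502. -89.] [647.  60.] rect [574.9 -15.3] [144.2 143.5] 87.7
```

```bash
python3 - <<'E'
from h import *
import pickle
s=readout.read_state();print(R.from_quat(s['ee_rot']).as_matrix().round(3))
# separate posts, and bystander heights
for n in('scene','top'):
    c=pickle.load(open(n+'0.pkl','rb'));P=pts(c);hsv=cv2.cvtColor(c[0],cv2.COLOR_BGR2HSV)
    m=(cv2.inRange(hsv,(105,80,20),(130,255,255))>0)
    Q=P[m&(P[...,2]>192)&(P[...,2]<212)&(abs(P[...,0]-470)<60)]
    for sg in(1,-1):
        q=Q[sg*Q[:,1]>0];
        for k in(1,-1):
            w=q[k*(q[:,0]-470)>0]; print(n,sg,k,len(w),w.mean(0).round(1),w.min(0).round(),w.max(0).round())
    m=(P[...,2]>20)&(P[...,0]>580)&(P[...,0]<780)&(P[...,1]>150)&(P[...,1]<460)
    q=P[m];k=q[q[:,2]>60];print('bottle',k.mean(0).round(),k.max(0).round(),k.min(0).round())
E
```

```text
[[-0.001 -0.425  0.905]
 [ 0.002  0.905  0.425]
 [-1.     0.002 -0.   ]]
scene 1 1 20 [500.   55.3 198. ] [492.  46. 192.] [504.  61. 205.]
scene 1 -1 26 [447.5  55.2 197.2] [440.  47. 192.] [454.  62. 201.]
scene -1 1 15 [498.5 -61.  199. ] [495. -69. 195.] [502. -53. 202.]
scene -1 -1 23 [445.8 -61.6 197. ] [438. -69. 192.] [452. -55. 204.]
bottle [734. 356. 114.] [780. 460. 183.] [690. 227.  60.]
top 1 1 31 [496.5  52.3 199.1] [489.  46. 192.] [502.  59. 205.]
top 1 -1 47 [446.7  52.3 199.7] [439.  45. 192.] [457.  60. 208.]
top -1 1 27 [494.  -62.9 200.2] [485. -69. 193.] [500. -57. 211.]
top -1 -1 36 [444.3 -62.4 199.1] [437. -68. 193.] [455. -56. 208.]
bottle [732. 350. 117.] [780. 460. 186.] [691. 222.  60.]
```

>>> arm_command([
  [[0,0,6],[10,35,30],0],
  [[0,0,13],[25,80,60],0],
  [[0,0,20],[45,125,90],0],
  [[0,0,27],[65,170,110],0],
  [[0,0,33],[80,215,120],0],
])

```text
clock: 0.6
position: [341.1, -362.7, 347.8]
ee_rot: [-0.345, 0.617, 0.345, 0.617]
contact_force: [1.6, 0.8, -0.1]
gripper_width: 85.7
```

>>> arm_command([
  [[0,0,7],[18,45,0],0],
  [[0,0,14],[36,90,0],0],
  [[0,0,21],[55,135,0],0],
  [[0,0,26],[75,180,0],0],
  [[0,0,31],[95,225,0],0],
])

```text
clock: 1.1
position: [436.1, -135.7, 347.7]
ee_rot: [-0.498, 0.502, 0.498, 0.502]
contact_force: [1.9, -0.3, 0.4]
gripper_width: 85.3
```

>>> arm_command([
  [[0,0,0],[10,45,0],0],
  [[0,0,0],[20,80,0],0],
  [[0,0,0],[30,105,0],0],
  [[0,0,0],[30,105,0],0],
  [[0,0,0],[30,105,0],0],
])

```text
clock: 1.6
position: [465.9, -30.3, 347.3]
ee_rot: [-0.498, 0.502, 0.499, 0.501]
contact_force: [-0.3, -0.8, 0.1]
gripper_width: 85.5
```

```bash
python3 - <<'E'
from h import *
import pickle
s=readout.read_state();print(s['clock'],s['position'].round(1),s['joints'].round(2));print(R.from_quat(s['ee_rot']).as_matrix().round(3))
c=cam('wrist');save(c,'w1.png');pickle.dump(c,open('w1.pkl','wb'))
P=pts(c);hsv=cv2.cvtColor(c[0],cv2.COLOR_BGR2HSV)
m=(cv2.inRange(hsv,(105,80,20),(130,255,255))>0)
Q=P[m&(P[...,2]>192)&(P[...,2]<214)&(abs(P[...,0]-470)<60)]
for sg in(1,-1):
  q=Q[sg*Q[:,1]>0]
  for k in(1,-1):
    w=q[k*(q[:,0]-470)>0]
    if len(w):print(sg,k,len(w),w.mean(0).round(1),w.min(0).round(),w.max(0).round())
E
```

```text
1.6 [465.9 -30.3 347.3] [ 0.28  0.04 -0.15 -0.   -1.38 -0.29]
[[-0.001 -1.     0.006]
 [-0.     0.006  1.   ]
 [-1.     0.001 -0.   ]]
1 1 265 [497.6  51.3 198.4] [490.  44. 192.] [505.  61. 204.]
1 -1 274 [445.6  51.9 198.3] [438.  45. 192.] [454.  61. 204.]
-1 1 340 [495.8 -63.5 198.7] [488. -71. 192.] [504. -55. 204.]
-1 -1 370 [444.  -62.9 198.4] [436. -70. 192.] [453. -54. 204.]
```

View pics/w1.png

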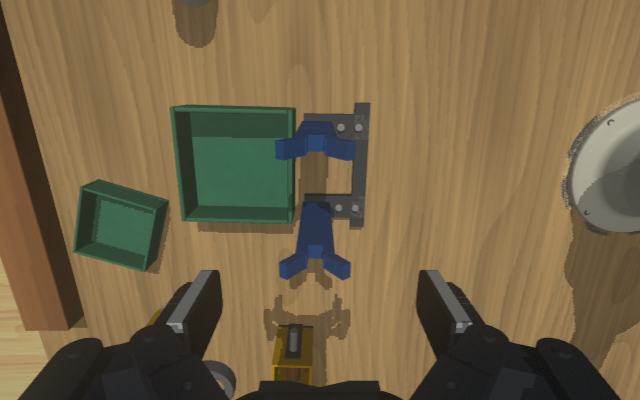

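The wrist view shows both posts with flared prongs, at (315,145) and (315,262), and the tub at the bottom edge. The prong midpoints place the stand at about (471,-5.5) with a yaw of -0.9°.

>>> arm_command([
  [[0,0,-1],[6,45,0],0],
  [[0,0,-2],[12,90,0],0],
  [[0,0,-2.6],[20,135,0],0],
  [[0,0,-2.6],[28,180,0],0],
  [[0,0,-2.6],[35,225,0],0],
])

```text
clock: 2.15
position: [501.0, 194.4, 347.7]
ee_rot: [-0.486, 0.514, 0.486, 0.513]
contact_force: [1.3, -0.2, 0.3]
gripper_width: 85.3
```

>>> arm_command([
  [[0,0,0],[5,40,0],0],
  [[0,0,0],[10,75,0],0],
  [[0,0,0],[10,100,0],0],
  [[0,0,0],[10,100,0],0],
  [[0,0,0],[10,100,0],0],
])

```text
clock: 2.65
position: [511.2, 293.5, 347.3]
ee_rot: [-0.486, 0.514, 0.486, 0.513]
contact_force: [0.7, -0.6, 0.3]
gripper_width: 85.2
```

```bash
python3 - <<'E'
from h import *
import pickle
s=readout.read_state();print(s['clock'],s['position'].round(1),s['joints'].round(2));print(R.from_quat(s['ee_rot']).as_matrix().round(3))
c=cam('wrist');save(c,'w2.png');pickle.dump(c,open('w2.pkl','wb'))
P=pts(c);hsv=cv2.cvtColor(c[0],cv2.COLOR_BGR2HSV)
m=(cv2.inRange(hsv,(20,100,50),(35,255,255))>0)
Q=P[m&(P[...,2]>84)&(P[...,2]<96)&(abs(P[...,0]-510)<60)&(abs(P[...,1]-312)<70)]
print(len(Q),cv2.minAreaRect(Q[:,:2].astype(np.float32)),Q[:,2].mean())
m=(cv2.inRange(hsv,(0,150,60),(8,255,255))>0)
Q=P[m&(P[...,2]>120)&(P[...,2]<165)];print(len(Q),cv2.minAreaRect(Q[:,:2].astype(np.float32)),np.median(Q[:,2]))
E
```

```text
2.65 [511.2 293.5 347.3] [ 0.8   0.27  0.13 -0.   -1.43 -0.85]
[[-0.001 -0.998  0.056]
 [-0.001  0.056  0.998]
 [-1.     0.001 -0.001]]
799 ((511.1647033691406, 312.7687683105469), (80.27737426757812, 60.06785583496094), 86.76907348632812) 89.2221152311604
511 ((462.87896728515625, 420.91351318359375), (45.78157043457031, 17.3739070892334), 86.26717376708984) 145.32243628456894
```

View pics/w2.png

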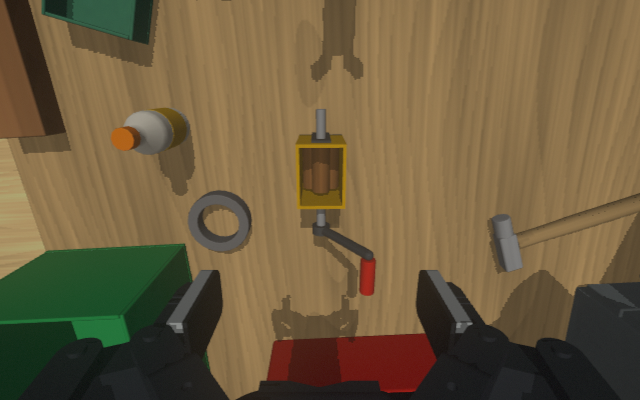

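The wrist view shows the tub at (321,172), the red handle at (367,277), and clear space on both gripping faces. The measured rectangle of 80x60 mm and height of 89 mm match the given sizes. I'm descending to grip.

>>> arm_command([
  [[0,0,0],[0,10,-45],0],
  [[0,0,0],[0,19,-90],0],
  [[0,0,0],[0,19,-135],0],
  [[0,0,0],[0,19,-175],0],
  [[0,0,0],[0,19,-210],0],
])

```text
clock: 3.2
position: [511.1, 309.9, 136.3]
ee_rot: [-0.485, 0.515, 0.485, 0.514]
contact_force: [-0.3, 0.4, 0.6]
gripper_width: 85.4
```

>>> arm_command([
  [[0,0,0],[0,0,-30],0],
  [[0,0,0],[0,0,-60],0],
  [[0,0,0],[0,0,-85],0],
  [[0,0,0],[0,0,-92],0],
  [[0,0,0],[0,0,-92],0],
])

```text
clock: 3.7
position: [511.3, 308.5, 44.0]
ee_rot: [-0.485, 0.516, 0.485, 0.514]
contact_force: [0.3, 0.8, -0.2]
gripper_width: 85.3
```

```bash
python3 - <<'E'
from h import *
s=readout.read_state();print(s['clock'],s['position'].round(1),s['contact_force'].round(1),s['joints'].round(2))
E
```

```text
3.7 [511.3 308.5  44. ] [ 0.3  0.8 -0.2] [ 0.81  0.53 -0.28 -0.   -0.76 -0.87]
```

>>> arm_command([
  [[0,0,0],[0,4,0],0],
  [[0,0,0],[0,4,0],0.15],
  [[0,0,0],[0,4,0],0.3],
  [[0,0,0],[0,4,0],0.6],
  [[0,0,0],[0,4,0],1],
])

```text
clock: 4.2
position: [511.4, 313.1, 45.5]
ee_rot: [-0.485, 0.515, 0.485, 0.514]
contact_force: [-3.3, 0.7, 6.6]
gripper_width: 59.0
```

>>> arm_command([
  [[0,0,0],[0,0,0],1],
  [[0,0,0],[0,0,0],1],
  [[0,0,0],[0,0,0],1],
  [[0,0,0],[0,0,0],1],
  [[0,0,0],[0,0,5],1],
])

```text
clock: 4.7
position: [510.6, 312.4, 49.2]
ee_rot: [-0.485, 0.516, 0.485, 0.513]
contact_force: [0.0, -0.6, -5.0]
gripper_width: 59.4
```

>>> arm_command([
  [[0,0,0],[0,0,10],1],
  [[0,0,0],[0,0,30],1],
  [[0,0,0],[0,0,55],1],
  [[0,0,0],[0,0,85],1],
  [[0,0,0],[0,0,115],1],
])

```text
clock: 5.2
position: [510.2, 311.8, 164.9]
ee_rot: [-0.485, 0.517, 0.485, 0.513]
contact_force: [0.1, -0.8, -4.5]
gripper_width: 59.4
```

>>> arm_command([
  [[0,0,0],[0,0,30],1],
  [[0,0,0],[0,0,60],1],
  [[0,0,0],[0,-5,85],1],
  [[0,0,0.5],[0,-15,105],1],
  [[0,0,1],[0,-35,115],1],
])

```text
clock: 5.7
position: [510.6, 277.4, 282.1]
ee_rot: [-0.49, 0.511, 0.49, 0.509]
contact_force: [0.5, -0.0, -4.1]
gripper_width: 59.5
```

>>> arm_command([
  [[0,0,0],[-5,-30,2],1],
  [[0,0,0],[-10,-65,2],1],
  [[0,0,0.5],[-15,-100,2],1],
  [[0,0,1],[-20,-135,2],1],
  [[0,0,1.3],[-25,-170,2],1],
])

```text
clock: 6.2
position: [484.6, 105.7, 283.9]
ee_rot: [-0.495, 0.506, 0.496, 0.503]
contact_force: [0.7, -0.9, -5.5]
gripper_width: 59.5
```

```bash
python3 - <<'E'
from h import *
s=readout.read_state();print(s['clock'],s['position'].round(1),s['contact_force'].round(1),s['gripper_width'],R.from_quat(s['ee_rot']).as_matrix().round(3))
E
```

```text
6.2 [484.6 105.7 283.9] [ 0.7 -0.9 -5.5] 59.534048732780235 [[-0.003 -1.     0.018]
 [-0.002  0.018  1.   ]
 [-1.     0.003 -0.002]]
```

Next I go to above the stand at (471,-5.5) and check the fit with the wrist and scene cameras.

>>> arm_command([
  [[0,0,0],[-5,-35,0],1],
  [[0,0,0],[-9,-70,0],1],
  [[0,0,0],[-12,-95,0],1],
  [[0,0,0],[-13,-108,0],1],
  [[0,0,0],[-13.5,-111,0],1],
])

```text
clock: 6.7
position: [470.6, -6.5, 283.9]
ee_rot: [-0.495, 0.506, 0.495, 0.504]
contact_force: [-0.5, -0.3, -4.5]
gripper_width: 59.0
```

>>> arm_command([
  [[0,0,0],[0,0,-10],1],
  [[0,0,0],[0,0,-25],1],
  [[0,0,0],[0,0,-40],1],
  [[0,0,0],[0,0,-50],1],
  [[0,0,0],[0,0,-50],1],
])

```text
clock: 7.2
position: [469.5, -6.1, 231.8]
ee_rot: [-0.494, 0.507, 0.496, 0.502]
contact_force: [0.4, -0.6, -4.8]
gripper_width: 59.4
```

```bash
cat > fit.py <<'E'
from h import *
import sys
s=readout.read_state();print(s['clock'],s['position'].round(1),s['contact_force'].round(1))
for n in('wrist','scene','top'):
    c=cam(n);save(c,sys.argv[1]+n+'.png');P=pts(c);hsv=cv2.cvtColor(c[0],cv2.COLOR_BGR2HSV)
    near=(abs(P[...,0]-470)<70)&(abs(P[...,1])<150)
    m=(cv2.inRange(hsv,(105,80,20),(130,255,255))>0)&near&(P[...,2]>190)&(P[...,2]<210)
    Q=P[m]
    for sg in(1,-1):
        o=[]
        for k in(1,-1):
            w=Q[(sg*Q[:,1]>0)&(k*(Q[:,0]-470)>8)]
            if len(w)>5:o.append(w.mean(0).round(1))
        print(n,'post',sg,o)
    m=(cv2.inRange(hsv,(20,100,40),(35,255,255))>0)&near
    Q=P[m&(P[...,2]>100)]
    if len(Q)>5:
        zt=np.percentile(Q[:,2],98);q=Q[Q[:,2]>zt-8];print(n,'tub top',zt.round(1),len(q),cv2.minAreaRect(q[:,:2].astype(np.float32)))
    m=(cv2.inRange(hsv,(0,150,50),(8,255,255))>0)&near
    q=P[m]
    if len(q)>5:print(n,'handle',np.nanmean(q,0).round(1),cv2.minAreaRect(q[:,:2].astype(np.float32)))
    # pins: grey points next to the posts
    g=(hsv[...,1]<60)&near&(abs(abs(P[...,1]+5)-74)<5)&(P[...,2]>120);q=P[g]
    for sg in(1,-1):
        w=q[sg*q[:,1]>0]
        if len(w)>3:print(n,'grey',sg,len(w),w.mean(0).round(1),w.max(0).round(1))
E
python3 fit.py a
```

```text
7.2 [469.5  -6.1 231.8] [ 0.4 -0.6 -4.8]
wrist post 1 []
wrist post -1 [array([494.9, -63.5, 197.9]), array([444.8, -62.8, 197.9])]
wrist tub top 276.6 8305 ((470.952392578125, -11.096736907958984), (72.6023178100586, 63.64958572387695), 87.71617889404297)
wrist grey -1 964 [469.6 -79.1 250.7] [475.4 -74.  253.6]
scene post 1 [array([500.2,  57.1, 198. ]), array([450.8,  56.5, 194.8])]
scene post -1 [array([499.2, -60.1, 199. ])]
scene tub top 277.7 112 ((473.9044494628906, 6.629367828369141), (57.607425689697266, 69.29080963134766), 87.75462341308594)
scene handle [423.9 103.2 330.6] ((423.2477111816406, 101.17092895507812), (14.161450386047363, 46.53495788574219), 0.9347227811813354)
scene grey 1 238 [470.7  69.7 494.4] [491.2  74.  571.3]
top post 1 [array([499.6,  53. , 201.1])]
top post -1 []
top grey 1 231 [447.5  69.  565. ] [487.4  74.  576.2]
top grey -1 13 [470.5 -79.7 254.4] [473.9 -75.1 258.8]
```

View pics/awrist.png

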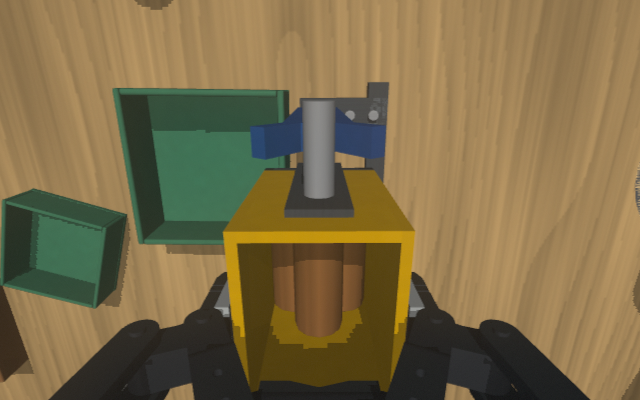

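The pin at (318,150) lines up with the -y notch: pin x is 469.6 and notch x is 469.9. The dowels are still inside the tub. I'm descending with force checks.

>>> arm_command([
  [[0,0,0],[1,0,-8],1],
  [[0,0,0],[1,0,-20],1],
  [[0,0,0],[1,0,-32],1],
  [[0,0,0],[1,0,-42],1],
  [[0,0,0],[1,0,-50],1],
])

```text
clock: 7.85
position: [472.3, -6.1, 183.8]
ee_rot: [-0.495, 0.506, 0.495, 0.504]
contact_force: [-1.0, 0.3, -5.8]
gripper_width: 59.4
```

```bash
python3 fit.py b; python3 -c "
from h import *
print(R.from_quat(readout.read_state()['ee_rot']).as_matrix().round(3))"
```

```text
7.85 [472.3  -6.1 183.8] [-1.   0.3 -5.8]
wrist post 1 []
wrist post -1 [array([494.8, -63.6, 197.9]), array([445. , -62.8, 197.8])]
wrist tub top 228.5 8340 ((488.5265808105469, -11.655559539794922), (73.13444519042969, 93.6174545288086), 87.59905242919922)
wrist grey -1 953 [472.1 -79.1 202.6] [478.  -74.  205.4]
scene post 1 [array([501.3,  55.7, 199.5]), array([448.9,  51.8, 196.3])]
scene post -1 [array([499.7, -62.3, 199.3])]
scene tub top 238.2 10 ((497.9287414550781, 1.4641551971435547), (35.96324157714844, 55.505882263183594), 53.79104995727539)
scene handle [424.6 103.1 280.1] ((423.32757568359375, 99.14956665039062), (48.90865707397461, 15.721307754516602), 89.65034484863281)
scene grey 1 211 [472.5  69.5 435.7] [493.2  74.  520.4]
top post 1 [array([500.1,  52.5, 202. ])]
top post -1 [array([499.5, -66.5, 202.7])]
top grey 1 211 [448.5  69.  514.6] [488.8  73.9 525.4]
top grey -1 13 [471.6 -78.5 204.3] [475.2 -74.5 208.5]
[[-0.002 -1.     0.02 ]
 [-0.002  0.02   1.   ]
 [-1.     0.002 -0.002]]
```

>>> arm_command([
  [[0,0,0],[-2,0,-2],1],
  [[0,0,0],[-2,0,-8],1],
  [[0,0,0],[-2,0,-14],1],
  [[0,0,0],[-2,0,-20],1],
  [[0,0,0],[-2,0,-25],1],
])

```text
clock: 8.5
position: [470.0, -6.3, 158.4]
ee_rot: [-0.495, 0.506, 0.495, 0.504]
contact_force: [-0.2, 0.1, -5.6]
gripper_width: 59.4
```

```bash
python3 fit.py c|grep -E "^[0-9]|wrist|handle"
```

```text
8.5 [470.   -6.3 158.4] [-0.2  0.1 -5.6]
wrist post 1 []
wrist post -1 [array([494.7, -63.7, 197.8]), array([445.1, -62.9, 197.7])]
wrist tub top 203.2 8312 ((470.73492431640625, -11.114128112792969), (62.89506149291992, 72.78099822998047), 0.0770232304930687)
wrist grey -1 945 [469.9 -79.1 177.3] [475.8 -74.  180.2]
scene handle [422.5 102.4 255. ] ((421.3007507324219, 100.8642807006836), (44.814491271972656, 15.266605377197266), 86.48147583007812)
```

>>> arm_command([
  [[0,0,0],[0,0,-2],1],
  [[0,0,0],[0,0,-4],1],
  [[0,0,0],[0,0,-6],1],
  [[0,0,0],[0,0,-7],1],
  [[0,0,0],[0,0,-8],1],
])

```text
clock: 9.15
position: [470.0, -6.3, 150.6]
ee_rot: [-0.495, 0.506, 0.495, 0.503]
contact_force: [-0.3, -0.1, -4.4]
gripper_width: 59.2
```

```bash
python3 fit.py d|grep -E "^[0-9]|wrist|handle"
```

```text
9.15 [470.   -6.3 150.6] [-0.3 -0.1 -4.4]
wrist post 1 []
wrist post -1 [array([494.7, -63.7, 197.7]), array([445.2, -63. , 197.7])]
wrist tub top 195.4 8297 ((470.6299743652344, -11.10947036743164), (72.86815643310547, 62.507843017578125), 88.32110595703125)
wrist grey -1 949 [469.9 -79.1 169.5] [475.8 -74.  172.2]
scene handle [422.7 102.5 248.2] ((422.1983337402344, 100.12489318847656), (18.030120849609375, 48.13241958618164), 4.161564826965332)
```

>>> arm_command([
  [[0,0,0],[0,0,-1],1],
  [[0,0,0],[0,0,-1],1],
  [[0,0,0],[0,0,-1],1],
  [[0,0,0],[0,0,-1.5],1],
  [[0,0,0],[0,0,-1.5],1],
])

```text
clock: 9.8
position: [470.1, -6.3, 150.4]
ee_rot: [-0.495, 0.506, 0.495, 0.503]
contact_force: [-4.2, 1.1, 6.4]
gripper_width: 59.0
```

Contact: the pins rest on the notch floors, since the vertical force went from -4.4 to +6.4 N. I open slowly.

>>> arm_command([
  [[0,0,0],[0,0,0],0.25],
  [[0,0,0],[0,0,0],0.2],
  [[0,0,0],[0,0,0],0.1],
  [[0,0,0],[0,0,0],0],
  [[0,0,0],[0,0,0],0],
])

```text
clock: 10.3
position: [470.3, -6.3, 150.3]
ee_rot: [-0.495, 0.506, 0.495, 0.504]
contact_force: [-0.5, -0.7, 0.4]
gripper_width: 85.5
```

```bash
python3 fit.py e|grep -E "^[0-9]|wrist|handle"
```

```text
10.3 [470.3  -6.3 150.3] [-0.5 -0.7  0.4]
wrist post 1 []
wrist post -1 [array([494.7, -63.7, 197.8]), array([445.2, -63. , 197.8])]
wrist tub top 197.3 7687 ((469.9836730957031, -15.509288787841797), (72.1126480102539, 84.31966400146484), 79.61314392089844)
wrist grey -1 945 [469.9 -79.1 169.3] [475.7 -74.  172.2]
scene handle [415.2 102.6 242.8] ((414.33587646484375, 100.6997299194336), (44.85643005371094, 16.923805236816406), 89.13176727294922)
```

View pics/ewrist.png

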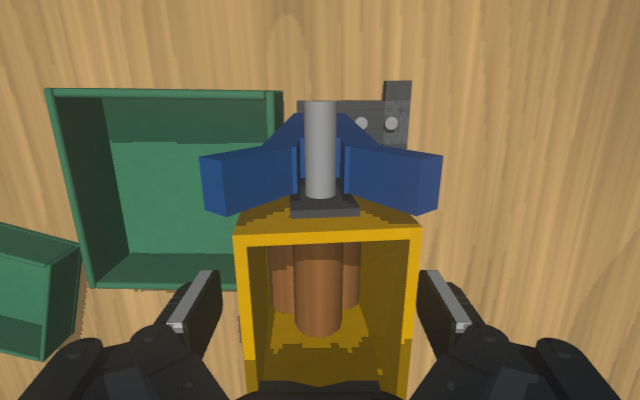

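The tub hangs freely and still holds all three dowels (318,290). It leans back slightly under the lever's weight. I raise the gripper and turn the tool to point along -y.

>>> arm_command([
  [[0,0,0],[0,0,20],0],
  [[0,0,0],[0,0,50],0],
  [[0,0,0],[0,0,90],0],
  [[0,0,0],[0,0,130],0],
  [[0,0,0],[0,0,170],0],
])

```text
clock: 10.95
position: [469.9, -6.5, 322.0]
ee_rot: [-0.495, 0.506, 0.495, 0.504]
contact_force: [1.5, 0.1, -0.6]
gripper_width: 85.1
```

>>> arm_command([
  [[0,0,0],[-5,20,30],0],
  [[0,0,0],[-10,60,50],0],
  [[-5,0,0],[-20,105,60],0],
  [[-13,0,0],[-30,150,60],0],
  [[-21,0,0],[-40,195,60],0],
])

```text
clock: 11.45
position: [429.2, 189.6, 384.0]
ee_rot: [-0.58, 0.587, 0.392, 0.406]
contact_force: [2.1, -0.5, -0.3]
gripper_width: 85.5
```

>>> arm_command([
  [[-8,0,0],[0,20,0],0],
  [[-16,0,0],[0,40,0],0],
  [[-24,0,0],[0,50,0],0],
  [[-32,0,0],[0,55,0],0],
  [[-40,0,0],[0,55,0],0],
])

```text
clock: 11.95
position: [429.3, 246.3, 383.7]
ee_rot: [-0.685, 0.686, 0.166, 0.181]
contact_force: [-0.0, -1.1, 0.2]
gripper_width: 85.1
```

```bash
cat > st.py <<'E'
from h import *
s=readout.read_state();print(s['clock'],s['position'].round(1),s['contact_force'].round(1),s['joints'].round(2),s['gripper_width']);print(R.from_quat(s['ee_rot']).as_matrix().round(3))
E
python3 st.py
```

```text
11.95 [429.3 246.3 383.7] [-0.  -1.1  0.2] [ 1.09  0.45 -0.07  0.48 -2.03 -1.12] 85.07457783880193
[[ 0.004 -1.     0.021]
 [-0.879  0.006  0.476]
 [-0.476 -0.02  -0.879]]
```

>>> arm_command([
  [[-8,0,0],[-4,0,-25],0],
  [[-16,0,0],[-8,0,-55],0],
  [[-24,0,0],[-12,0,-85],0],
  [[-28.5,0,0],[-14,0,-110],0],
  [[-28.5,0,0],[-14,0,-130],0],
])

```text
clock: 12.45
position: [414.9, 245.9, 250.1]
ee_rot: [0.709, -0.705, 0.009, -0.003]
contact_force: [0.0, -0.2, -0.6]
gripper_width: 85.6
```

>>> arm_command([
  [[0,0,0],[0,0,-5],0],
  [[0,0,0],[0,0,-5],0],
  [[0,0,0],[0,0,-5],0],
  [[0,0,0],[0,0,-5],0],
  [[0,0,0],[0,0,-5],0],
])

```text
clock: 12.95
position: [415.0, 246.0, 246.3]
ee_rot: [0.709, -0.706, 0.008, -0.005]
contact_force: [1.0, -0.2, 0.2]
gripper_width: 85.7
```

```bash
python3 st.py; cat > hd.py <<'E'
from h import *
import sys
for n in('wrist','scene','top'):
    c=cam(n);save(c,sys.argv[1]+n+'.png');P=pts(c);hsv=cv2.cvtColor(c[0],cv2.COLOR_BGR2HSV)
    near=(P[...,0]>350)&(P[...,0]<640)&(P[...,1]>50)&(P[...,1]<150)&(P[...,2]>120)&(P[...,2]<330)
    q=P[((cv2.inRange(hsv,(0,150,40),(8,255,255))>0)|(cv2.inRange(hsv,(174,150,40),(180,255,255))>0))&near]
    if len(q)>5:print(n,'handle',len(q),np.nanmean(q,0).round(1),np.percentile(q,2,0).round(1),np.percentile(q,98,0).round(1))
    q=P[(cv2.inRange(hsv,(20,100,40),(35,255,255))>0)&(abs(P[...,0]-470)<110)&(abs(P[...,1])<60)&(P[...,2]>60)]
    if len(q)>5:print(n,'tub',len(q),np.percentile(q,2,0).round(1),np.percentile(q,98,0).round(1))
E
python3 hd.py f
```

```text
12.95 [415.  246.  246.3] [ 1.  -0.2  0.2] [ 1.13  0.76 -0.28  0.51 -2.05 -1.34] 85.6925947591288
[[ 0.004 -1.     0.018]
 [-1.    -0.004 -0.005]
 [ 0.005 -0.018 -1.   ]]
wrist handle 546 [412.2 114.2 241.2] [404.4  84.3 231.1] [420.1 123.5 246.7]
wrist tub 2077 [441.6 -44.1 113.8] [502.9  34.9 196.7]
scene handle 93 [415.6 102.3 243. ] [406.5  79.4 236.7] [421.8 122.7 247.5]
scene tub 673 [440.1 -44.6 117.5] [505.5  34.6 196.3]
top handle 118 [411.8  97.5 246.3] [403.9  77.5 240.2] [418.7 118.7 252.1]
top tub 378 [439.1 -46.7 113.1] [501.7  33.1 202.3]
```

View pics/fwrist.png

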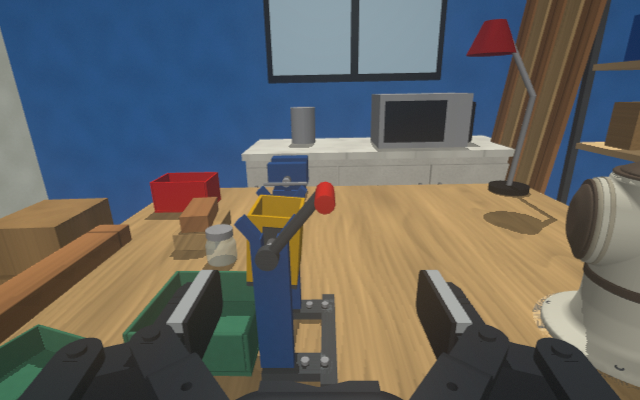

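The wrist view shows the handle end at (325,197) and the blue post below it at (278,300). The handle axis is at about (412,239), which gives a radius of 94 mm against 95 and a lean of 0.68 rad. I align the jaws with the handle's tangent and move in along -y.

>>> arm_command([
  [[0,-8,0],[-3,-10,-7],0],
  [[0,-16,0],[-3,-20,-7],0],
  [[0,-24,0],[-3,-30,-7],0],
  [[0,-32,0],[-3,-40,-7],0],
  [[0,-39,0],[-3,-45,-7],0],
])

```text
clock: 13.6
position: [411.8, 200.2, 239.0]
ee_rot: [0.664, -0.663, 0.246, -0.241]
contact_force: [-0.1, 0.3, -0.6]
gripper_width: 85.6
```

>>> arm_command([
  [[0,0,0],[0,-25,0],0],
  [[0,0,0],[0,-50,0],0],
  [[0,0,0],[0,-70,0],0],
  [[0,0,0],[0,-80,0],0],
  [[0,0,0],[0,-80,0],0],
])

```text
clock: 14.1
position: [411.7, 119.3, 239.4]
ee_rot: [0.664, -0.664, 0.247, -0.241]
contact_force: [-0.4, -0.3, 0.1]
gripper_width: 85.4
```

```bash
python3 st.py; python3 hd.py g
```

```text
14.1 [411.7 119.3 239.4] [-0.4 -0.3  0.1] [ 1.02  0.66 -0.57  0.57 -1.87 -2.09] 85.4436952118612
[[-0.003 -0.763  0.647]
 [-1.    -0.003 -0.008]
 [ 0.008 -0.647 -0.763]]
wrist handle 2003 [409.4 112.1 241. ] [403.3  82.8 231.2] [418.8 123.3 246.8]
wrist tub 4918 [440.1 -43.5 110.2] [496.7  34.8 196.8]
scene handle 72 [415.5  97.  243. ] [406.5  79.  237.2] [421.3 114.9 247. ]
scene tub 679 [439.7 -45.  116.9] [505.7  34.4 196.4]
top handle 118 [411.8  97.4 246.4] [403.7  77.6 239.7] [418.8 118.8 252.6]
top tub 380 [438.9 -47.  114. ] [501.5  33.1 201.5]
```

>>> arm_command([
  [[0,0,0],[0,-12,-0.5],0],
  [[0,0,0],[0,-24,-0.5],0],
  [[0,0,0],[0,-32,-0.5],0],
  [[0,0,0],[0,-35,-0.5],0.3],
  [[0,0,0],[0,-35,-0.5],0.6],
])

```text
clock: 14.75
position: [412.1, 85.5, 238.6]
ee_rot: [0.664, -0.663, 0.246, -0.241]
contact_force: [0.2, 0.5, -0.1]
gripper_width: 58.7
```

>>> arm_command([
  [[0,0,0],[0,0,0],0.65],
  [[0,0,0],[0,0,0],0.7],
  [[0,0,0],[0,0,0],0.72],
  [[0,0,0],[0,0,0],0.72],
  [[0,0,0],[0,0,0],0.72],
])

```text
clock: 15.25
position: [412.2, 85.6, 238.5]
ee_rot: [0.664, -0.663, 0.246, -0.241]
contact_force: [-0.8, -0.2, 0.8]
gripper_width: 24.2
```

```bash
python3 st.py; python3 hd.py i
```

```text
15.25 [412.2  85.6 238.5] [-0.8 -0.2  0.8] [ 0.98  0.64 -0.64  0.61 -1.82 -2.11] 24.220381781801454
[[-0.001 -0.762  0.647]
 [-1.    -0.004 -0.006]
 [ 0.007 -0.647 -0.762]]
wrist handle 3416 [409.3 111.4 241.3] [403.3  82.3 231.4] [419.  123.3 246.9]
wrist tub 1204 [439.6 -43.7 150.3] [496.5  35.2 195. ]
scene tub 686 [440.1 -44.2 117.5] [505.7  34.4 196.2]
top handle 106 [407.7  98.9 243.1] [400.5  77.5 229.4] [418.3 122.6 251.3]
top tub 376 [438.9 -46.7 112.1] [501.5  33.1 200.6]
```

View pics/iwrist.png

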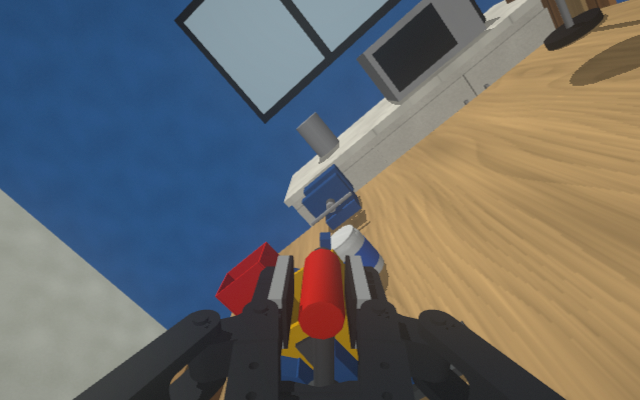

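The handle at (322,290) is caged between the pads with a 24 mm opening. I work out the arc waypoints about the notch axis.

```bash
cat > arc.py <<'E'
import numpy as np,sys
a=np.radians(np.linspace(float(sys.argv[1]),float(sys.argv[2]),int(sys.argv[3])+1))
X=472.3+95*np.sin(a);Z=165+95*np.cos(a)
for k in range(0,len(a)-1,5):
    print('from',X[k].round(1),Z[k].round(1),[[[0,round(float(np.degrees(a[k+i]-a[k])),1),0],[round(float(X[k+i]-X[k]),1),0,round(float(Z[k+i]-Z[k]),1)]] for i in range(1,6)],'to',X[k+5].round(1),Z[k+5].round(1))
E
python3 arc.py -39.2 97 25
```

```text
from 412.3 238.6 [[[0, 5.4, 0], [7.3, 0, 5.4]], [[0, 10.9, 0], [15.0, 0, 10.0]], [[0, 16.3, 0], [23.1, 0, 13.9]], [[0, 21.8, 0], [31.6, 0, 17.0]], [[0, 27.2, 0], [40.4, 0, 19.3]]] to 452.6 257.9
from 452.6 257.9 [[[0, 5.4, 0], [8.9, 0, 1.4]], [[0, 10.9, 0], [17.9, 0, 2.0]], [[0, 16.3, 0], [26.9, 0, 1.8]], [[0, 21.8, 0], [35.9, 0, 0.7]], [[0, 27.2, 0], [44.7, 0, -1.3]]] to 497.3 256.6
from 497.3 256.6 [[[0, 5.4, 0], [8.6, 0, -2.8]], [[0, 10.9, 0], [16.9, 0, -6.4]], [[0, 16.3, 0], [24.8, 0, -10.7]], [[0, 21.8, 0], [32.2, 0, -15.8]], [[0, 27.2, 0], [39.2, 0, -21.6]]] to 536.5 235.0
from 536.5 235.0 [[[0, 5.4, 0], [6.4, 0, -6.4]], [[0, 10.9, 0], [12.1, 0, -13.4]], [[0, 16.3, 0], [17.1, 0, -20.9]], [[0, 21.8, 0], [21.4, 0, -28.8]], [[0, 27.2, 0], [24.9, 0, -37.2]]] to 561.4 197.9
from 561.4 197.9 [[[0, 5.4, 0], [2.7, 0, -8.6]], [[0, 10.9, 0], [4.6, 0, -17.4]], [[0, 16.3, 0], [5.6, 0, -26.4]], [[0, 21.8, 0], [5.8, 0, -35.4]], [[0, 27.2, 0], [5.2, 0, -44.4]]] to 566.6 153.4
```

>>> arm_command([
  [[0,5.4,0],[7.3,0,5.4],0.72],
  [[0,10.9,0],[15,0,10],0.72],
  [[0,16.3,0],[23.1,0,13.9],0.72],
  [[0,21.8,0],[31.6,0,17],0.72],
  [[0,27.2,0],[40.4,0,19.3],0.72],
])

```text
clock: 15.9
position: [452.6, 85.3, 258.1]
ee_rot: [0.704, -0.702, 0.082, -0.077]
contact_force: [-0.7, -0.7, -0.4]
gripper_width: 24.0
```

```bash
python3 st.py; python3 hd.py j
```

```text
15.9 [452.6  85.3 258.1] [-0.7 -0.7 -0.4] [ 0.91  0.64 -0.58  0.69 -1.86 -1.57] 24.038175935044016
[[ 0.002 -0.975  0.223]
 [-1.    -0.003 -0.007]
 [ 0.007 -0.223 -0.975]]
wrist handle 3361 [450.1 110.9 260.9] [442.6  82.  250.3] [458.2 122.7 265.6]
wrist tub 906 [451.6 -44.  151.2] [499.7  34.4 193. ]
scene handle 58 [449.5 101.8 263.1] [439.7  79.2 258.2] [458.2 121.6 267.2]
scene tub 461 [439.6 -45.2 115. ] [510.9  35.1 203.4]
top handle 139 [450.3  97.9 264.8] [441.   77.6 256.4] [459.4 118.5 270.8]
top tub 784 [427.2 -45.  114.3] [510.4  32.8 204.8]
```

>>> arm_command([
  [[0,5.4,0],[8.9,0,1.4],0.72],
  [[0,10.9,0],[17.9,0,2],0.72],
  [[0,16.3,0],[26.9,0,1.8],0.72],
  [[0,21.8,0],[35.9,0,0.7],0.72],
  [[0,27.2,0],[44.7,0,-1.3],0.72],
])

```text
clock: 16.55
position: [496.8, 85.1, 256.8]
ee_rot: [0.703, -0.701, -0.084, 0.089]
contact_force: [-1.7, -0.6, 1.4]
gripper_width: 23.8
```

>>> arm_command([
  [[0,5.4,0],[8.6,0,-2.8],0.72],
  [[0,10.9,0],[16.9,0,-6.4],0.72],
  [[0,16.3,0],[24.8,0,-10.7],0.72],
  [[0,21.8,0],[32.2,0,-15.8],0.72],
  [[0,27.2,0],[39.2,0,-21.6],0.72],
])

```text
clock: 17.05
position: [535.6, 85.1, 235.6]
ee_rot: [0.663, -0.66, -0.247, 0.253]
contact_force: [-0.3, -1.0, 1.0]
gripper_width: 23.9
```

```bash
python3 st.py; python3 hd.py k
```

```text
17.05 [535.6  85.1 235.6] [-0.3 -1.   1. ] [ 0.79  0.74 -0.45  0.83 -1.85 -0.56] 23.871675888444145
[[ 0.006 -0.75  -0.661]
 [-1.    -0.    -0.009]
 [ 0.007  0.661 -0.75 ]]
wrist handle 3297 [538.  110.6 240.9] [528.6  81.4 231.2] [544.1 122.2 246.4]
wrist tub 1669 [455.  -43.1 138.5] [502.6  35.5 189.4]
scene handle 109 [538.5 101.9 241.8] [529.8  78.9 233.8] [545.  121.9 248.2]
scene tub 753 [414.  -44.1 136.3] [507.2  35.4 200. ]
top handle 92 [538.5  95.4 243.7] [528.   75.9 223. ] [545.4 118.7 253. ]
top tub 1237 [413.4 -44.4 143.4] [507.1  33.3 203.4]
```

>>> arm_command([
  [[0,5.4,0],[7,0,-6.6],0.72],
  [[0,10.9,0],[13,0,-14],0.72],
  [[0,16.3,0],[18,0,-21.5],0.72],
  [[0,21.8,0],[22.3,0,-29.4],0.72],
  [[0,27.2,0],[25.8,0,-37.8],0.72],
])

```text
clock: 17.7
position: [561.1, 85.3, 197.9]
ee_rot: [0.587, -0.583, -0.395, 0.4]
contact_force: [-0.8, -0.5, 2.0]
gripper_width: 23.5
```

>>> arm_command([
  [[0,5.4,0],[2.7,0,-8.6],0.72],
  [[0,10.9,0],[4.6,0,-17.4],0.72],
  [[0,16.3,0],[5.6,0,-26.4],0.72],
  [[0,21.8,0],[5.8,0,-35.4],0.72],
  [[0,27.2,0],[5.2,0,-44.4],0.72],
])

```text
clock: 18.2
position: [566.2, 85.6, 153.6]
ee_rot: [0.478, -0.472, -0.521, 0.526]
contact_force: [0.7, 0.8, 1.5]
gripper_width: 23.9
```

>>> arm_command([
  [[0,0,0],[0,0,0],0.72],
  [[0,0,0],[0,0,0],0.72],
  [[0,0,0],[0,0,0],0.72],
  [[0,0,0],[0,0,0],0.72],
  [[0,0,0],[0,0,0],0.72],
])

```text
clock: 18.7
position: [566.2, 85.7, 154.0]
ee_rot: [0.478, -0.473, -0.521, 0.526]
contact_force: [-0.7, -0.1, 1.4]
gripper_width: 24.1
```

```bash
python3 st.py; python3 hd.py l; python3 -c "
import cv2
a=cv2.imread('pics/lscene.png')[90:290,200:440];b=cv2.imread('pics/ltop.png')[130:300,260:420]
cv2.imwrite('pics/l.png',cv2.hconcat([cv2.resize(a,(432,360),interpolation=3),cv2.resize(b,(339,360),interpolation=3)]))"
```

```text
18.7 [566.2  85.7 154. ] [-0.7 -0.1  1.4] [ 0.75  0.88 -0.4   0.85 -1.77  0.32] 24.144811447025127
[[ 0.01   0.096 -0.995]
 [-1.    -0.001 -0.01 ]
 [-0.002  0.995  0.096]]
wrist handle 3265 [573.5 111.2 155.8] [563.   82.1 148. ] [578.2 122.6 164.5]
wrist tub 1182 [452.4 -42.1 139.6] [498.4  36.  180.4]
scene handle 35 [576.1  99.8 159.3] [565.1  76.7 153.8] [580.9 124.9 168.2]
scene tub 822 [449.5 -42.2 161.3] [511.6  36.1 220.8]
top handle 18 [567.5  79.7 164.3] [561.1  76.9 157.5] [574.1  82.4 170.2]
top tub 860 [449.5 -44.1 168.8] [513.7  33.3 224.2]
```

View pics/l.png

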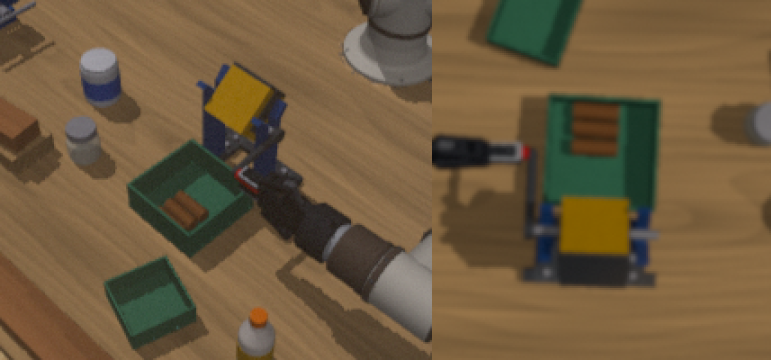

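All three dowels lie in the crate, at (595,130) in the top crop. I reverse the arc.

```bash
python3 arc.py 96.5 -39 25
```

```text
from 566.7 154.2 [[[0, -5.4, 0], [0.6, 0, 9.0]], [[0, -10.8, 0], [0.3, 0, 17.9]], [[0, -16.3, 0], [-0.8, 0, 26.9]], [[0, -21.7, 0], [-2.7, 0, 35.6]], [[0, -27.1, 0], [-5.5, 0, 44.2]]] to 561.2 198.4
from 561.2 198.4 [[[0, -5.4, 0], [-3.6, 0, 8.3]], [[0, -10.8, 0], [-7.9, 0, 16.1]], [[0, -16.3, 0], [-12.9, 0, 23.6]], [[0, -21.7, 0], [-18.6, 0, 30.5]], [[0, -27.1, 0], [-25.0, 0, 36.8]]] to 536.2 235.3
from 536.2 235.3 [[[0, -5.4, 0], [-6.9, 0, 5.7]], [[0, -10.8, 0], [-14.4, 0, 10.8]], [[0, -16.3, 0], [-22.2, 0, 15.1]], [[0, -21.7, 0], [-30.5, 0, 18.6]], [[0, -27.1, 0], [-39.0, 0, 21.4]]] to 497.2 256.7
from 497.2 256.7 [[[0, -5.4, 0], [-8.8, 0, 1.9]], [[0, -10.8, 0], [-17.7, 0, 3.0]], [[0, -16.3, 0], [-26.7, 0, 3.3]], [[0, -21.7, 0], [-35.6, 0, 2.7]], [[0, -27.1, 0], [-44.5, 0, 1.3]]] to 452.7 258.0
from 452.7 258.0 [[[0, -5.4, 0], [-8.7, 0, -2.3]], [[0, -10.8, 0], [-17.1, 0, -5.3]], [[0, -16.3, 0], [-25.2, 0, -9.2]], [[0, -21.7, 0], [-33.0, 0, -13.8]], [[0, -27.1, 0], [-40.2, 0, -19.1]]] to 412.5 238.8
```

>>> arm_command([
  [[0,-5.4,0],[0.8,0,9],0.72],
  [[0,-10.8,0],[0.6,0,18],0.72],
  [[0,-16.3,0],[-0.5,0,27],0.72],
  [[0,-21.7,0],[-2.4,0,35.8],0.72],
  [[0,-27.1,0],[-5.2,0,44.4],0.72],
])

```text
clock: 19.35
position: [560.9, 85.5, 198.5]
ee_rot: [0.587, -0.584, -0.394, 0.399]
contact_force: [-1.1, -0.0, 0.8]
gripper_width: 23.7
```

>>> arm_command([
  [[0,-5.4,0],[-3.6,0,8.3],0.72],
  [[0,-10.8,0],[-7.9,0,16.1],0.72],
  [[0,-16.3,0],[-12.9,0,23.6],0.72],
  [[0,-21.7,0],[-18.6,0,30.5],0.72],
  [[0,-27.1,0],[-25,0,36.8],0.72],
])

```text
clock: 19.85
position: [535.7, 85.4, 235.9]
ee_rot: [0.664, -0.661, -0.244, 0.25]
contact_force: [-1.2, 1.1, 1.8]
gripper_width: 23.8
```

```bash
python3 st.py
```

```text
19.85 [535.7  85.4 235.9] [-1.2  1.1  1.8] [ 0.79  0.74 -0.45  0.83 -1.85 -0.57] 23.837536581545354
[[ 0.006 -0.756 -0.654]
 [-1.     0.    -0.01 ]
 [ 0.007  0.654 -0.756]]
```

>>> arm_command([
  [[0,-5.4,0],[-6.8,0,5.4],0.72],
  [[0,-10.8,0],[-14.2,0,10.4],0.72],
  [[0,-16.3,0],[-22,0,14.6],0.72],
  [[0,-21.7,0],[-30.2,0,18.1],0.72],
  [[0,-27.1,0],[-38.7,0,20.9],0.72],
])

```text
clock: 20.35
position: [496.5, 85.3, 257.0]
ee_rot: [0.702, -0.702, -0.08, 0.086]
contact_force: [-0.8, -0.1, 0.5]
gripper_width: 24.2
```

>>> arm_command([
  [[0,-5.4,0],[-8.8,0,1.9],0.72],
  [[0,-10.8,0],[-17.7,0,3],0.72],
  [[0,-16.3,0],[-26.7,0,3.3],0.72],
  [[0,-21.7,0],[-35.6,0,2.7],0.72],
  [[0,-27.1,0],[-44.5,0,1.3],0.72],
])

```text
clock: 20.85
position: [451.6, 85.2, 258.2]
ee_rot: [-0.701, 0.703, -0.088, 0.082]
contact_force: [0.2, 0.4, 0.4]
gripper_width: 24.2
```

>>> arm_command([
  [[0,-5.4,0],[-8.7,0,-2.3],0.72],
  [[0,-10.8,0],[-17.1,0,-5.3],0.72],
  [[0,-16.3,0],[-25.2,0,-9.2],0.72],
  [[0,-21.7,0],[-33,0,-13.8],0.72],
  [[0,-27.1,0],[-40.2,0,-19.1],0.72],
])

```text
clock: 21.35
position: [411.2, 85.2, 238.7]
ee_rot: [-0.66, 0.663, -0.251, 0.246]
contact_force: [2.6, -0.7, 0.7]
gripper_width: 23.6
```

```bash
python3 st.py;python3 hd.py m
```

```text
21.35 [411.2  85.2 238.7] [ 2.6 -0.7  0.7] [ 0.98  0.64 -0.63  0.6  -1.82 -2.12] 23.634851590945114
[[-0.006 -0.753  0.658]
 [-1.     0.001 -0.008]
 [ 0.005 -0.659 -0.753]]
wrist handle 3511 [410.9 112.4 244.2] [405.   83.3 234.5] [420.8 124.2 249.9]
wrist tub 1553 [437.7 -41.3 153.3] [492.2  35.8 193.6]
scene tub 709 [437.9 -43.6 117.7] [503.3  35.3 196. ]
top handle 116 [405.9  99.7 243.6] [398.5  77.8 229.2] [414.1 124.6 251.4]
top tub 793 [437.5 -44.9 109.2] [498.8  32.8 199.7]
```

>>> arm_command([
  [[0,2,0],[3,0,2.5],0.72],
  [[0,2,0],[4,0,3.5],0.65],
  [[0,2,0],[4,0,3.5],0.5],
  [[0,2,0],[4,0,3.5],0.3],
  [[0,2,0],[4,0,3.5],0],
])

```text
clock: 22.0
position: [415.5, 85.2, 242.5]
ee_rot: [-0.666, 0.668, -0.238, 0.232]
contact_force: [0.4, 0.6, 0.8]
gripper_width: 70.1
```

>>> arm_command([
  [[0,0,0],[0,0,0],0],
  [[0,0,0],[0,0,0],0],
  [[0,0,0],[0,0,0],0],
  [[0,0,0],[0,0,0],0],
  [[0,0,0],[0,0,0],0],
])

```text
clock: 22.5
position: [415.5, 85.3, 242.5]
ee_rot: [-0.666, 0.668, -0.238, 0.232]
contact_force: [0.1, 0.9, -0.3]
gripper_width: 85.6
```

```bash
python3 st.py;python3 hd.py n
```

```text
22.5 [415.5  85.3 242.5] [ 0.1  0.9 -0.3] [ 0.98  0.64 -0.63  0.61 -1.83 -2.07] 85.5678296376023
[[-0.006 -0.779  0.627]
 [-1.     0.    -0.008]
 [ 0.006 -0.627 -0.779]]
wrist handle 3456 [407.9 112.6 241.8] [401.7  83.5 231.8] [417.1 124.3 247.2]
wrist tub 6190 [439.6 -42.5 110.2] [495.3  35.7 196.8]
scene handle 27 [406.3 103.8 243.4] [379.9  82.2 219.6] [411.4 122.8 248.4]
scene tub 692 [438.3 -43.4 117.2] [503.6  34.9 195.8]
top handle 114 [410.2  99.6 246.7] [403.4  77.7 239.4] [416.4 121.  252.4]
top tub 794 [438.  -44.8 109.8] [498.7  32.7 200.3]
```

>>> arm_command([
  [[0,0,0],[0,10,0],0],
  [[0,0,0],[0,30,0],0],
  [[0,0,0],[0,60,0],0],
  [[0,0,0],[0,95,0],0],
  [[0,0,0],[0,130,0],0],
])

```text
clock: 23.15
position: [415.4, 217.1, 242.5]
ee_rot: [-0.666, 0.668, -0.238, 0.232]
contact_force: [1.0, -0.6, -0.6]
gripper_width: 85.4
```

>>> arm_command([
  [[0,0,0],[0,15,20],0],
  [[0,0,0],[0,25,50],0],
  [[0,0,0],[0,30,80],0],
  [[0,0,0],[0,30,90],0],
  [[0,0,0],[0,30,90],0],
])

```text
clock: 23.65
position: [415.2, 247.4, 333.2]
ee_rot: [-0.665, 0.668, -0.237, 0.234]
contact_force: [0.7, 0.9, -0.9]
gripper_width: 85.4
```

>>> arm_command([
  [[0,0,0],[0,0,0],0],
  [[0,0,0],[0,0,0],0],
  [[0,0,0],[0,0,0],0],
  [[0,0,0],[0,0,0],0],
  [[0,0,0],[0,0,0],0],
])

```text
clock: 24.15
position: [415.3, 247.3, 332.8]
ee_rot: [-0.666, 0.668, -0.237, 0.233]
contact_force: [0.2, 0.6, -0.1]
gripper_width: 85.5
```

```bash
python3 st.py;python3 hd.py o; python3 fit.py p|grep -E "top|scene"; python3 -c "
import cv2
a=cv2.imread('pics/oscene.png')[90:290,200:440];b=cv2.imread('pics/otop.png')[130:300,260:420]
cv2.imwrite('pics/o.png',cv2.hconcat([cv2.resize(a,(432,360),interpolation=3),cv2.resize(b,(339,360),interpolation=3)]))"
```

```text
24.15 [415.3 247.3 332.8] [ 0.2  0.6 -0.1] [ 1.12  0.65 -0.24  0.55 -2.17 -1.92] 85.49073775219807
[[-0.005 -0.779  0.627]
 [-1.     0.002 -0.006]
 [ 0.004 -0.627 -0.779]]
wrist handle 646 [409.3 111.4 242.5] [402.1  83.1 231.7] [417.7 124.4 247.3]
wrist tub 2383 [439.2 -43.  111.1] [495.3  35.9 196.9]
scene handle 94 [413.9 103.7 243.2] [405.   80.5 236.8] [420.3 123.1 248. ]
scene tub 704 [438.1 -43.5 117.1] [503.5  35.4 196.3]
top handle 113 [410.2  99.7 246.4] [403.4  78.3 239.3] [416.5 120.9 252. ]
top tub 794 [437.9 -44.9 110.6] [498.7  32.6 199.4]
wrist tub top 197.1 632 ((464.0177001953125, 16.68600082397461), (69.43623352050781, 128.99696350097656), 7.334260940551758)
scene post 1 [array([500.6,  55.4, 198.8]), array([448.6,  54.8, 196.4])]
scene post -1 [array([499.4, -60.7, 199. ]), array([446.7, -61.1, 196.7])]
scene tub top 196.3 162 ((467.4583435058594, -4.806095123291016), (63.49531173706055, 81.42137908935547), 0.1045277938246727)
scene handle [413.9 103.6 243.3] ((412.38525390625, 100.91183471679688), (46.13498306274414, 16.239809036254883), 87.9165267944336)
scene grey 1 50 [453.2  71.7 193.5] [481.2  74.  243.6]
top post 1 [array([494.9,  51.9, 199.5]), array([446.7,  52.1, 199. ])]
top post -1 [array([493.4, -63. , 199.6]), array([445.6, -61.6, 198.7])]
top tub top 199.7 151 ((466.92474365234375, -7.216255187988281), (80.08719635009766, 60.4489860534668), 88.97588348388672)
top handle [410.2 100.  246.3] ((409.51220703125, 99.50301361083984), (43.80424499511719, 15.37633991241455), 87.68730926513672)
top grey 1 87 [446.7  70.1 203.7] [478.7  73.9 244.2]
top grey -1 13 [467.3 -78.1 171.6] [471.9 -74.1 177.1]
```

View pics/o.png

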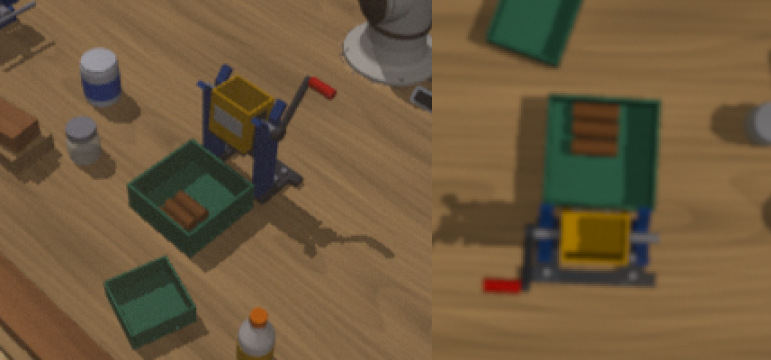

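The tub hangs upright and empty in both notches, with its white patch towards the crate. The dowels are in the crate and the arm is clear, so I hand the job in.

```bash
python3 -c "
from h import *
print(arm.job_done())"
```

```text
the job is handed in; nothing more can be done
None
```

I hung the tub by its pins in both notches of the blue stand, white patch towards the green crate, and let go of it. I then tipped it about 2.25 rad with the red lever, so all three dowels fell into the crate, and brought it back upright. The job was handed in at about 24 s of the 64 s allowed.

**Last checks:**
- **Dowels:** all three are visible in the crate, and the tub is empty.
- **Hang:** the rim is at about 196 mm and the top of the -y pin at about 172 mm, which fits both pins resting on the notch floors. The +y pin was only judged by eye and from the rim and handle height.
- **Arm:** the gripper is clear of everything. The largest force I read at the end of any move was under 8 N.
- **Bystanders:** those in view look unmoved in the last pictures; I did not measure their positions again.

**Small disagreements:**
- **Camera offset:** the scene camera reads 3 to 5 mm off from the wrist camera, so I went by the wrist camera.
- **Tub lean:** the tub hangs with a slight backward lean of about 0.08 rad. It leaned by the same amount while loaded, so this is how it hangs freely.
- **Pin position:** the pins sit about 2 mm further back in the slots than when first hung, which is within their play.

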